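# Check the nozzle gap of a desktop printer with a taper feeler

## Robot

A 7-joint arm with a two-finger parallel gripper is mounted at the origin on the work surface. World frame = base frame: x ahead of the robot, y to its left, z up, the work surface at z = 0. Lengths are in m, angles in rad, forces in N, time in s.
With the tool pointing down it reaches from about 0.425 to 0.875 m from the base axis. Payload 4.7 kg.
Tool frame: the origin (TCP) lies on the centre line of the jaws, within the pads' length; the fingertips stand 22 mm ahead of it and the grasp point (between the pads) lies 3 mm ahead of it (ctrl.tcp_to_tips is the z of the fingertips in the tool frame, in m); z points along the fingers, y is the direction in which the jaws open and shut (so a half turn about z gives the same grasp; the last joint's range is limited). The gripper opens to 87 mm and grips with 3 to 60 N. Pads are 19 mm wide; open, the fingers measure 117 mm over their backs; the gripper's body (75 mm by 190 mm) begins 51 mm behind the grasp point.
Start: joints at [-1.306, 0.321, -0.07, 1.45, 0.023, 1.371, -0.057], TCP at [0.161, 0.63, 0.224] pointing down, gripper open.
Joint ranges: [-2.86, 2.86], [-0.3, 2.09], [-1.38, 1.24], [0.06, 2.45], [-1.56, 4.7], [0.09, 2.05], [-2.69, 2.69]. Speed limits (rad/s): [2.57, 2.57, 3.14, 3.14, 3.14, 3.14, 3.14].

## Interface

Orientations are given as a rotation vector (axis times angle).
In Python, from bench import ctrl, cams gives the robot as it stands.
- The arm moves only by the tool move_arm, never from a script. Its argument "deltas" is a list of rows, each an object with "linear": the shift along the tool's x, y, z as a fraction of full scale, a list of three; "turn": the turn, a rotation vector about the tool's x, y, z as a fraction of full scale, a list of three; "claw": the closure, from 0 (fully open) to 1 (shut). In form: [{"linear": [tx, ty, tz], "turn": [wx, wy, wz], "claw": claw}, ...]. A call has 1 to 20 rows; each row shifts and turns the commanded pose from where the row before left it, along the tool's axes as they then stand; what a row does not reach is not made up. Full scale, the value 1, is 0.03 m for a shift and 4 degrees for a turn. A row lasts 1/12 s, in which the tool goes at most 41.7 mm and 7.16 degrees, less where a joint would pass 70% of its speed; a pose out of reach is approached as far as the arm can. A call with a number of a shift or a turn outside -1 to 1 is refused whole. A call with a gripper value outside its range is refused whole. The fingers move at their own pace and stop on an object; "grip_force" is the grip in N (left out, the last holds). Time passes only in rows, so rows that do not move let the fingers close. It gives the time, the measured TCP pose, the force and the opening at its end, in the units of the state.
- ctrl.get_state(): the state, without advancing time (a new reading comes with each control period).
- cams.get_image(name): name is "scene" or "top"; returns a dict with "image" (400x640x3 uint8, red, green, blue), "K" (3x3 intrinsics, pixels), "world_from_camera" (4x4, takes a point from camera to world coordinates). Camera axes: x right, y down, z forward; pixel columns grow to the right and rows downward; lengths in m; the calibration is good to about 2 mm. A picture is of the moment at which its call begins. There is no depth.
- ctrl.close_job(): hands the job in, once; it reports no verdict.
The state is a dict: "time": time; "joint_positions": joint angles; "qd": joint speeds; "joint_torque": joint torques, N m; "position": TCP position; "tool_rot": TCP orientation; "ft_force": force on the tool from outside, world axes, zero at the start; "torque": the same for the moment, N m; "grip_width": opening from 0.0 (shut) to 1.0 (fully open).
Only numpy, scipy, OpenCV 4.12 (cv2) and the standard library are available. Lean on these libraries where they do the work, as an engineer would, in place of code of your own. Each camera call takes 0.05 s, during which the arm holds its last target. There are 200 camera calls.

## Task

Pick up the long tapered feeler by its upright tab, set it flat on the printer's bed with its thin end towards the nozzle, and slide it along the bed under the nozzle until you feel it drag and see the sprung head just lift by a few millimetres. Do not force it farther; let go and leave it lying flat in the gap. Leave the short blunt feeler alone.

Things in the scene. Friction and masses are not known exactly. Their poses are not given: they have to be found in the camera images.
- taper_feeler: Loose steel taper blade, 34 wide, 200 g, black upright tab. Origin: on the flat underside below the tab's centre; x along the blade to its thin end, z up. Blade from x=-30 to +170 mm: 15 thick up to x=+90, then the top slopes evenly down to 3 thick at the tip. Tab 12 thick (x), 34 wide (y), from 15 to 70 mm above the underside; grip it across the 12, fingers closing along the blade
- block_feeler: Bystander to leave alone: shorter, wider, blunt steel feeler, 110 mm long, 46 wide, 15 thick all along, with the same tab. Origin on its underside below the tab's centre, x along the blade, z up
- nozzle (a point): Lower end of the round brass nozzle (tip 8 mm wide). x: level, along the printer away from its front, the way to slide the feeler, tip first. The bed is a flat dark plate, top 70 mm above the bench, from x=-215 to +95, y=-100 to +100; gap to the nozzle 6 to 10, differs. Head 44 wide, front 22 before the nozzle; its column stands from y=+120, its arm 220 up. Small print on the bed at x>+35, y<-45
- head_lift (a joint): Lift of the sprung head from rest, m: 0 at rest, stop at 0.015. The nozzle presses down with about 3.3 N, 0.8 N more per mm of lift, so the polished feeler drags with some 2 to 8 N once it lifts the head. It sinks back if the feeler is drawn out or was held above the bed
Things that resemble listed ones, but are neither listed nor needed, are in the scene too. What is shaped like the taper_feeler but purple is not meant.

How it is judged:
On the way:
1. held by the fingers, the taper feeler is slid under the nozzle until it lifts the head (contact force between the fingers and taper_feeler above 1 N and value of joint head_lift above 0.0005 m and x of nozzle in the frame of taper_feeler between 0.08 and 0.17 m), for 0.2 s.
At the end, for the whole second after the job is handed in: The taper feeler lies flat (within 0.06 rad) and still on the bed, its slope under the nozzle, which is within 15 mm of the blade's centre line, the blade within 0.25 rad of the printer's length; the head is lifted by 0.5 to 6 mm (value of joint head_lift between 0.0005 and 0.006 m and x of nozzle in the frame of taper_feeler between 0.08 and 0.17 m and y of nozzle in the frame of taper_feeler between -0.015 and 0.015 m and angle between taper_feeler's own z axis and vertical below 0.06 rad and height (world z) of taper_feeler between 0.066 and 0.076 m and angle between the x axis of taper_feeler and the x axis of nozzle, either way round below 0.25 rad and linear speed of taper_feeler below 0.02 m/s); the robot touches nothing.
It fails at once if the head is forced up by more than 9 mm (value of joint head_lift above 0.009 m).
It fails at once if the short blunt feeler is moved by more than 30 mm (distance of block_feeler from where it was at the start of the episode above 0.03 m).
It also fails if it takes over 50 s, if anything falls off the work surface, if the arm or the gripper's body presses on something with over 40 N, if the wrist force passes 120 N, or if a joint passes its speed limit or range.

## Working session

There is one attempt and no reset: what is moved stays moved. The work goes in short steps, Python scripts to look and compute and a tool call to move; the robot and the scene stay as the last step left them, time stands still between calls to the robot, and variables do not carry over. Pictures are saved under pics/ and viewed, about 8 in all and at most 12, crops included, and the job is handed in when it is done.

Besides the shell and the picture viewer there is one more tool, called as name(argument=value, ...), one argument or row to a line, values as JSON. move_arm: Moves the arm, as the interface text tells. Shift numbers are shares of 0.03 m and turn numbers shares of 4 degrees, none past 1 either way. Its arguments: {"type":"object","properties":{"deltas":{"type":"array"},"grip_force":{"type":"number"}},"required":["deltas"]}

```bash
mkdir -p pics; ls
python3 - <<'E'
from bench import ctrl,cams
import cv2,numpy as np
for n in("scene","top"):
    d=cams.get_image(n);cv2.imwrite(f"pics/{n}0.png",d["image"][:,:,::-1]);print(n,d["K"].round(1).tolist(),d["world_from_camera"].round(4).tolist())
s=ctrl.get_state();print(s["time"],s["position"],s["tool_rot"],s["ft_force"],s["grip_width"],ctrl.tcp_to_tips)
E
```

```text
pics
scene [[487.0, 0.0, 320.9], [0.0, 487.0, 207.2], [0.0, 0.0, 1.0]] [[0.8459, 0.4526, -0.2821, 0.9144], [0.5332, -0.7078, 0.4634, -0.789], [0.0101, -0.5424, -0.8401, 1.1875], [0.0, 0.0, 0.0, 1.0]]
top [[363.1, 0.0, 319.8], [0.0, 363.1, 200.6], [0.0, 0.0, 1.0]] [[-0.0211, -0.9847, 0.1729, 0.3687], [-0.9998, 0.0202, -0.0067, -0.2008], [0.0031, -0.173, -0.9849, 0.9731], [0.0, 0.0, 0.0, 1.0]]
0.1 [0.16122794 0.62919755 0.2230704 ] [-3.92868071e-01 -3.11680191e+00  2.65526490e-03] [-0.6588382  -0.55011309  0.04931159] 0.9955859034647103 0.022
```

View pics/scene0.png

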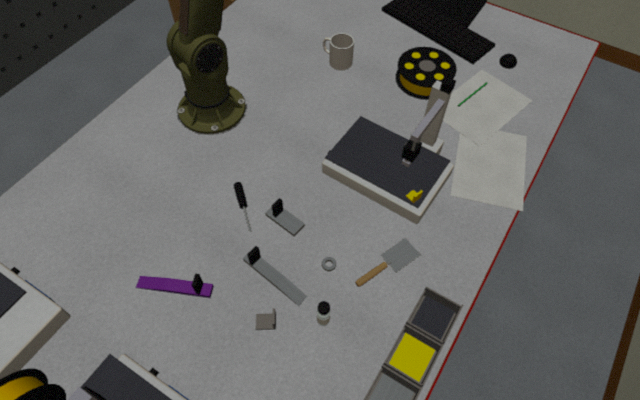

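View pics/top0.png

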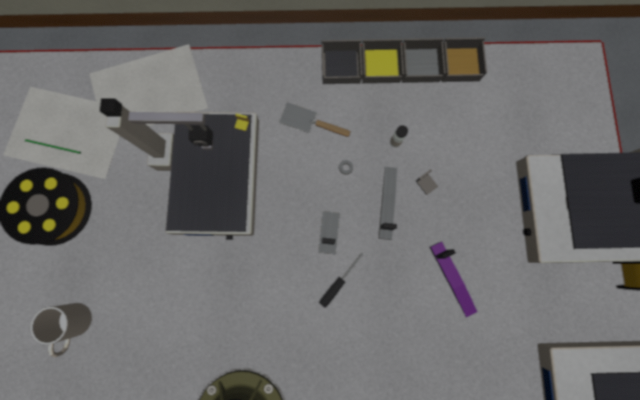

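Candidates: the long grey blade with black tab (scene tab (252,256), top (388,227)) is the taper feeler. The short grey one (scene (278,208), top (328,233)) is the block feeler. The purple one (scene (197,285), top (445,253)) is the decoy. The real printer is the one with the head and arm (scene (412,150), top (200,135)); the others are partial lookalikes.

```bash
cat > h.py <<'E'
import cv2,numpy as np
from bench import ctrl,cams
def crop(im,x0,y0,w,h,k,step=10):
    o=cv2.resize(im[y0:y0+h,x0:x0+w],None,fx=k,fy=k,interpolation=cv2.INTER_CUBIC)
    o=cv2.convertScaleAbs(o,alpha=1.4,beta=15)
    for x in range(-(-x0//step)*step,x0+w,step):
        c=int((x-x0+.5)*k);cv2.line(o,(c,0),(c,6),(0,0,255),1);cv2.putText(o,str(x),(c+1,16),0,.35,(0,0,255),1)
    for y in range(-(-y0//step)*step,y0+h,step):
        c=int((y-y0+.5)*k);cv2.line(o,(0,c),(6,c),(0,0,255),1);cv2.putText(o,str(y),(7,c+4),0,.35,(0,0,255),1)
    return o
def mont(a,b,f):
    H=max(a.shape[0],b.shape[0]);p=lambda i:cv2.copyMakeBorder(i,0,H-i.shape[0],0,4,cv2.BORDER_CONSTANT)
    cv2.imwrite(f,np.hstack([p(a),p(b)]))
KS=np.array([[487,0,320.9],[0,487,207.2],[0,0,1.]]);KT=np.array([[363.1,0,319.8],[0,363.1,200.6],[0,0,1.]])
TS=np.array([[0.8459,0.4526,-0.2821,0.9144],[0.5332,-0.7078,0.4634,-0.789],[0.0101,-0.5424,-0.8401,1.1875]])
TT=np.array([[-0.0211,-0.9847,0.1729,0.3687],[-0.9998,0.0202,-0.0067,-0.2008],[0.0031,-0.173,-0.9849,0.9731]])
def ray(c,p):
    K,T=(KS,TS) if c=='s' else (KT,TT)
    d=T[:,:3]@np.linalg.solve(K,[p[0],p[1],1]);return T[:,3],d/np.linalg.norm(d)
def onz(c,p,z):
    o,d=ray(c,p);return (o+d*(z-o[2])/d[2]).round(4)
def tri(ps,pt):
    A=np.zeros((3,3));b=np.zeros(3);R=[ray('s',ps),ray('t',pt)]
    for o,d in R:
        M=np.eye(3)-np.outer(d,d);A+=M;b+=M@o
    X=np.linalg.solve(A,b);return X.round(4),[round(1e3*np.linalg.norm((np.eye(3)-np.outer(d,d))@(X-o)),1) for o,d in R]
def proj(c,X):
    K,T=(KS,TS) if c=='s' else (KT,TT)
    q=K@(T[:,:3].T@(np.array(X)-T[:,3]));return (q[:2]/q[2]).round(1)
E
python3 - <<'E'
from h import *
s=cv2.imread("pics/scene0.png");t=cv2.imread("pics/top0.png")
mont(crop(s,235,240,80,70,5.5),crop(t,365,155,50,95,6),"pics/a.png")
mont(crop(s,315,75,145,150,2.9),crop(t,95,90,165,150,2.2),"pics/b.png")
mont(crop(s,395,70,65,105,5.7),crop(t,165,105,70,60,6),"pics/c.png")
E
```

```text
(no output)
```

View pics/a.png

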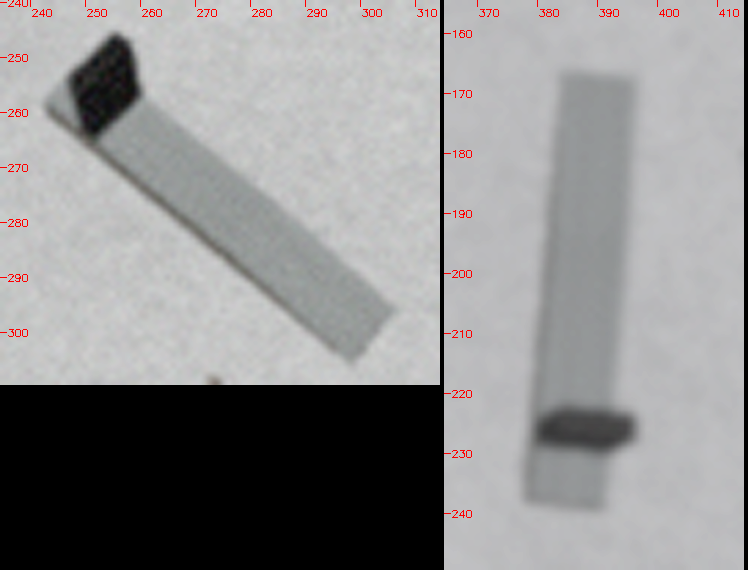

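View pics/b.png

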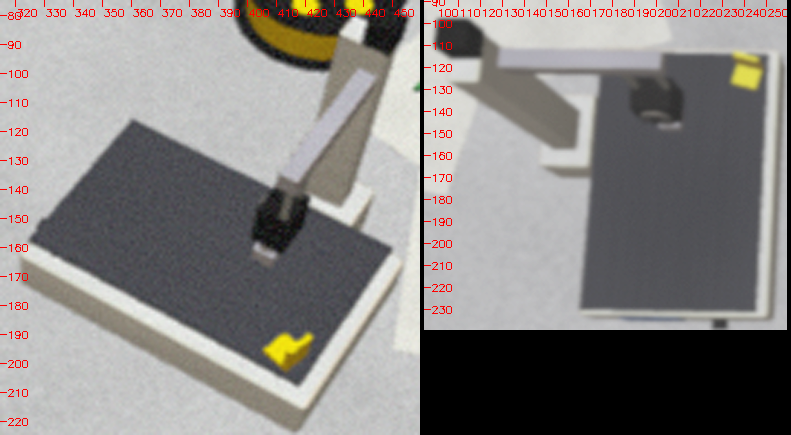

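View pics/c.png

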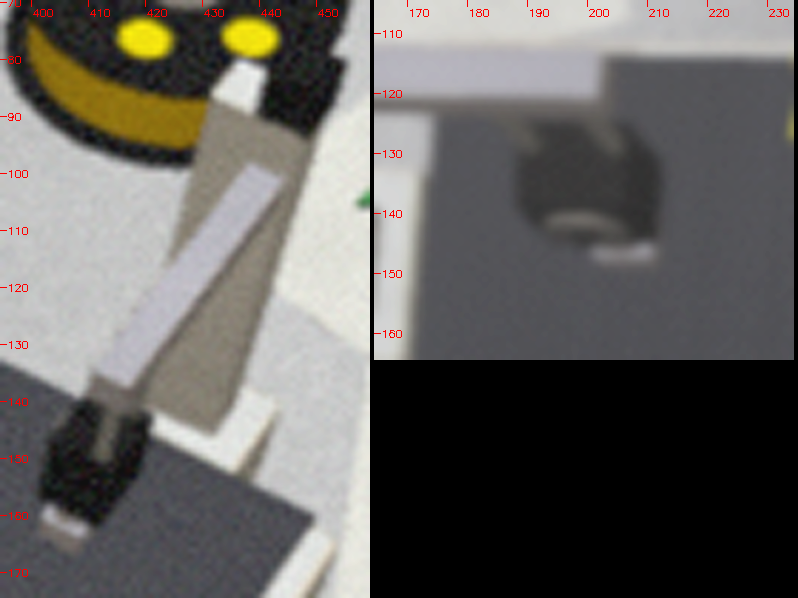

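Pictures a–c (5 viewed so far) show:
- **Feeler:** long grey blade. Tip corners are at scene (299,306),(307,296) and top (384,167),(397,168); rear corners at top (378,239),(392,240); tab top-back corners at scene (256.5,246),(247.4,254). Tip towards world +x, so this is the right one.
- **Printer:** bed corners are at scene (361,116),(325,158),(418,208),(450.5,161) and the nozzle end is near scene (405,165).

I'll fit both poses to these.

Run:
```python
from h import *
from scipy.optimize import least_squares
def fit(pts,x0):
    def P(v,X):
        c,s=np.cos(v[2]),np.sin(v[2]);return [v[0]+c*X[0]-s*X[1],v[1]+s*X[0]+c*X[1],v[3]+X[2]]
    f=lambda v:np.concatenate([proj(c,P(v,X))-np.array(p)+.5 for c,X,p in pts])
    r=least_squares(f,x0,diff_step=1e-3,x_scale=[.1,.1,.1,.1]);print(r.x.round(4),r.fun.round(1).reshape(-1,2).tolist());return r.x,P
m=.001
w=17*m
F=[('s',(.17,-w,.0),(299,306.2)),('s',(.17,w,.003),(306.8,296)),('t',(.17,w,.003),(384.3,167.2)),('t',(.17,-w,.003),(397,167.8)),('t',(-.03,w,.015),(378.3,238.7)),('t',(-.03,-w,.015),(391.7,240)),('s',(-.006,w,.07),(256.5,246)),('s',(-.006,-w,.07),(247.4,254)),('s',(-.03,-w,0),(243.2,259.8))]
v,P=fit(F,[.45,-.38,0,0])
print("tabtop top-view",[proj('t',P(v,(a,b,.07))).tolist() for a in(-.006,.006) for b in(-w,w)])
B=[('s',(-.215,.1,0),(360.9,116.4)),('s',(-.215,-.1,0),(325.3,157.8)),('s',(.095,-.1,0),(417.8,208.1)),('s',(.095,.1,0),(450.5,161.2)),
('t',(-.215,.1,0),(165.9,230)),('t',(-.215,-.1,0),(246.4,231.8)),('t',(.095,-.1,0),(250,114.5)),('t',(.095,.1,0),(173.6,114.5))]
u,P=fit(B,[.65,.1,0,.07])
for h in (.008,.03,.06,.1): print(h,"nozzle axis",proj('s',P(u,(0,0,h))),proj('t',P(u,(0,0,h))),"headfront L/R",proj('s',P(u,(-.022,.022,h))),proj('s',P(u,(-.022,-.022,h))),proj('t',P(u,(-.022,.022,h))),proj('t',P(u,(-.022,-.022,h))))
R=np.array(cv2.Rodrigues(np.array(ctrl.get_state()["tool_rot"]))[0]);print(R.round(3).tolist())
```

```text
[ 0.46   -0.3885  0.      0.    ] [[3.7, -3.9], [3.1, -4.5], [-5.2, 0.2], [-5.6, -0.6], [5.2, 1.2], [4.7, -0.4], [-3.8, 1.1], [-2.7, 3.0], [-2.4, 4.8]]
tabtop top-view [[400.0, 227.9], [386.4, 228.2], [399.7, 223.1], [386.1, 223.4]]
[0.6718 0.0767 0.0021 0.0694] [[-2.2, 0.1], [-0.5, 1.2], [2.9, -1.3], [0.0, -2.6], [0.9, 2.2], [0.9, -1.4], [-1.3, -1.5], [-0.9, 0.1]]
0.008 nozzle axis [406.1 165.4] [208.2 146.9] headfront L/R [402.7 157.1] [395.7 167.2] [199.3 155.4] [216.6 155. ]
0.03 nozzle axis [407.3 160.6] [205.6 144.1] headfront L/R [403.8 152.3] [396.8 162.5] [196.5 152.7] [214.1 152.4]
0.06 nozzle axis [409.  153.9] [201.8 140.1] headfront L/R [405.5 145.5] [398.3 155.8] [192.4 149. ] [210.6 148.6]
0.1 nozzle axis [411.4 144.6] [196.3 134.3] headfront L/R [407.7 136.1] [400.5 146.5] [186.4 143.6] [205.5 143.2]
[[-0.969, 0.248, -0.0], [0.248, 0.969, -0.002], [-0.0, -0.002, -1.0]]
```

```bash
sed -i 's/return (q\[:2\]\/q\[2\]).round(1)/return q[:2]\/q[2]/' h.py
cat > fit.py <<'E'
from h import *
from scipy.optimize import least_squares
def P(v,X):
    c,s=np.cos(v[2]),np.sin(v[2]);return [v[0]+c*X[0]-s*X[1],v[1]+s*X[0]+c*X[1],v[3]+X[2]]
def fit(pts,x0):
    f=lambda v:np.concatenate([proj(c,P(v,X))-np.array(p)+.5 for c,X,p in pts])
    r=least_squares(f,x0);print(r.x.round(4),r.fun.round(1).reshape(-1,2).tolist());return r.x
w=.017
F=[('s',(.17,-w,.0),(299,306.2)),('s',(.17,w,.003),(306.8,296)),('t',(.17,w,.003),(384.3,167.2)),('t',(.17,-w,.003),(397,167.8)),('t',(-.03,w,.015),(378.3,238.7)),('t',(-.03,-w,.015),(391.7,240)),('s',(-.006,w,.07),(256.5,246)),('s',(-.006,-w,.07),(247.4,254)),('s',(-.03,-w,0),(243.2,259.8))]
B=[('s',(-.215,.1,0),(360.9,116.4)),('s',(-.215,-.1,0),(325.3,157.8)),('s',(.095,-.1,0),(417.8,208.1)),('s',(.095,.1,0),(450.5,161.2)),
('t',(-.215,.1,0),(165.9,230)),('t',(-.215,-.1,0),(246.4,231.8)),('t',(.095,-.1,0),(250,114.5)),('t',(.095,.1,0),(173.6,114.5))]
E
python3 - <<'E'
from fit import *
v=fit(F,[.45,-.38,0,0])
print("tabtop top-view",[proj('t',P(v,(a,b,.07))).round(1).tolist() for a in(-.006,.006) for b in(-w,w)])
u=fit(B,[.65,.1,0,.07])
for h in (.008,.03,.06,.1): print(h,"nozzle axis",*[proj(c,P(u,(0,0,h))).round(1) for c in 'st'],"headfront L/R",*[proj(c,P(u,(-.022,y,h))).round(1) for c in 'st' for y in (.022,-.022)])
E
```

```text
[ 4.611e-01 -3.793e-01 -1.410e-01 -2.000e-04] [[-0.3, 0.1], [0.6, 0.4], [0.1, -0.5], [-0.3, 0.3], [0.1, -0.2], [-0.4, 0.1], [-0.4, -1.0], [-0.6, -0.1], [0.3, 0.9]]
tabtop top-view [[395.9, 228.5], [382.4, 226.9], [396.3, 223.7], [382.8, 222.1]]
[ 0.6721  0.0757 -0.0272  0.0656] [[-0.5, 0.3], [-0.3, 0.5], [1.2, 0.0], [0.1, -0.5], [-0.5, 1.1], [-0.9, -0.2], [0.4, 0.1], [1.2, -0.5]]
0.008 nozzle axis [405.8 166.5] [209.1 147.3] headfront L/R [402.7 158.1] [395.4 168.1] [200.  155.4] [217.1 155.6]
0.03 nozzle axis [407.  161.7] [206.5 144.5] headfront L/R [403.9 153.3] [396.4 163.3] [197.2 152.8] [214.7 153. ]
0.06 nozzle axis [408.7 155.1] [202.7 140.5] headfront L/R [405.5 146.6] [398.  156.7] [193.1 149.1] [211.2 149.2]
0.1 nozzle axis [411.  145.8] [197.3 134.7] headfront L/R [407.7 137.2] [400.1 147.4] [187.2 143.7] [206.2 143.8]
```

Fits are sub-pixel. The taper feeler is at (0.461, −0.379), yaw −0.141, z≈0. The nozzle is at (0.672, 0.076), yaw −0.027. First move: turn the jaws along the blade (+84° about tool z) while rising.

move_arm(
  deltas=[
    {"linear": [0, 0, -0.2], "turn": [0, 0, 1], "claw": 0},
    {"linear": [0, 0, -0.2], "turn": [0, 0, 1], "claw": 0},
    {"linear": [0, 0, -0.2], "turn": [0, 0, 1], "claw": 0},
    {"linear": [0, 0, -0.2], "turn": [0, 0, 1], "claw": 0},
    {"linear": [0, 0, -0.2], "turn": [0, 0, 1], "claw": 0},
    {"linear": [0, 0, -0.2], "turn": [0, 0, 1], "claw": 0},
    {"linear": [0, 0, -0.2], "turn": [0, 0, 1], "claw": 0},
    {"linear": [0, 0, -0.2], "turn": [0, 0, 1], "claw": 0},
    {"linear": [0, 0, -0.2], "turn": [0, 0, 1], "claw": 0},
    {"linear": [0, 0, -0.2], "turn": [0, 0, 1], "claw": 0},
    {"linear": [0, 0, -0.2], "turn": [0, 0, 1], "claw": 0},
    {"linear": [0, 0, -0.2], "turn": [0, 0, 1], "claw": 0},
    {"linear": [0, 0, -0.2], "turn": [0, 0, 1], "claw": 0},
    {"linear": [0, 0, -0.2], "turn": [0, 0, 1], "claw": 0},
    {"linear": [0, 0, -0.2], "turn": [0, 0, 1], "claw": 0},
    {"linear": [0, 0, -0.2], "turn": [0, 0, 1], "claw": 0},
    {"linear": [0, 0, -0.2], "turn": [0, 0, 1], "claw": 0},
    {"linear": [0, 0, -0.2], "turn": [0, 0, 1], "claw": 0},
    {"linear": [0, 0, -0.2], "turn": [0, 0, 1], "claw": 0},
    {"linear": [0, 0, -0.2], "turn": [0, 0, 1], "claw": 0},
  ],
  grip_force=40,
)

```text
time: 1.77
position: [0.1613, 0.6295, 0.3437]
tool_rot: [2.308, 2.131, -0.001]
ft_force: [-0.1, 1.3, 1.1]
grip_width: 0.997
```

```bash
cat > st.py <<'E'
from h import *
s=ctrl.get_state();R=cv2.Rodrigues(np.array(s["tool_rot"]))[0]
print(round(s["time"],2),np.round(s["position"],4),"yaw y deg",np.degrees(np.arctan2(R[1,1],R[0,1])).round(2),"z",R[:,2].round(4),"F",np.round(s["ft_force"],2),"w",round(s["grip_width"],4),"q",np.round(s["joint_positions"],2))
E
python3 st.py
python3 - <<'E'
from h import *
print("arm",onz('t',(200,118),.29),onz('t',(200,123),.28),onz('t',(130,118),.29),"colbase",onz('t',(172,170),.0),onz('t',(150,165),.05),onz('t',(165,158),.07))
E
```

```text
1.77 [0.1613 0.6295 0.3437] yaw y deg -4.56 z [-2.0e-04 -1.1e-03 -1.0e+00] F [-0.12  1.35  1.07] w 0.9975 q [-1.44  0.3   0.11  1.25 -0.03  1.6  -1.42]
arm [0.6602 0.0291 0.29  ] [0.6538 0.0321 0.28  ] [0.6629 0.168  0.29  ] colbase [0.6336 0.1984 0.    ] [0.6347 0.2362 0.05  ] [0.6468 0.1892 0.07  ]
```

move_arm(
  deltas=[
    {"linear": [-0.44, 0.86, 0], "turn": [0, 0, 0.88], "claw": 0},
    {"linear": [-0.44, 0.86, 0], "turn": [0, 0, 0], "claw": 0},
    {"linear": [-0.44, 0.86, 0], "turn": [0, 0, 0], "claw": 0},
    {"linear": [-0.44, 0.86, 0], "turn": [0, 0, 0], "claw": 0},
    {"linear": [-0.44, 0.86, 0], "turn": [0, 0, 0], "claw": 0},
    {"linear": [-0.44, 0.86, 0], "turn": [0, 0, 0], "claw": 0},
    {"linear": [-0.44, 0.86, 0], "turn": [0, 0, 0], "claw": 0},
    {"linear": [-0.44, 0.86, 0], "turn": [0, 0, 0], "claw": 0},
    {"linear": [-0.44, 0.86, 0], "turn": [0, 0, 0], "claw": 0},
    {"linear": [-0.44, 0.86, 0], "turn": [0, 0, 0], "claw": 0},
    {"linear": [-0.44, 0.86, 0], "turn": [0, 0, 0], "claw": 0},
    {"linear": [-0.44, 0.86, 0], "turn": [0, 0, 0], "claw": 0},
    {"linear": [-0.95, 0.15, 0], "turn": [0, 0, 0], "claw": 0},
    {"linear": [-0.95, 0.15, 0], "turn": [0, 0, 0], "claw": 0},
    {"linear": [-0.95, 0.15, 0], "turn": [0, 0, 0], "claw": 0},
    {"linear": [-0.95, 0.15, 0], "turn": [0, 0, 0], "claw": 0},
    {"linear": [-0.95, 0.15, 0], "turn": [0, 0, 0], "claw": 0},
    {"linear": [-0.95, 0.15, 0], "turn": [0, 0, 0], "claw": 0},
  ],
)

```text
time: 3.27
position: [0.4502, 0.2571, 0.3435]
tool_rot: [-2.369, -2.063, 0.001]
ft_force: [0.4, 0.4, 0.2]
grip_width: 0.996
```

```bash
python3 st.py
```

```text
3.27 [0.4502 0.2571 0.3435] yaw y deg -7.89 z [-7.e-04 -4.e-04 -1.e+00] F [0.38 0.37 0.2 ] w 0.9963 q [-0.96 -0.    0.39  1.59  0.    1.56 -0.71]
```

move_arm(
  deltas=[
    {"linear": [-0.95, 0.15, 0], "turn": [0, 0, 0], "claw": 0},
    {"linear": [-0.95, 0.15, 0], "turn": [0, 0, 0], "claw": 0},
    {"linear": [-0.95, 0.15, 0], "turn": [0, 0, 0], "claw": 0},
    {"linear": [-0.95, 0.15, 0], "turn": [0, 0, 0], "claw": 0},
    {"linear": [-0.95, 0.15, 0], "turn": [0, 0, 0], "claw": 0},
    {"linear": [-0.95, 0.15, 0], "turn": [0, 0, 0], "claw": 0},
    {"linear": [-0.95, 0.15, 0], "turn": [0, 0, 0], "claw": 0},
    {"linear": [-0.95, 0.15, 0], "turn": [0, 0, 0], "claw": 0},
    {"linear": [-0.95, 0.15, 0], "turn": [0, 0, 0], "claw": 0},
    {"linear": [-0.95, 0.15, 0], "turn": [0, 0, 0], "claw": 0},
    {"linear": [-0.95, 0.15, 0], "turn": [0, 0, 0], "claw": 0},
    {"linear": [-0.95, 0.15, 0], "turn": [0, 0, 0], "claw": 0},
    {"linear": [-0.95, 0.15, 0], "turn": [0, 0, 0], "claw": 0},
    {"linear": [-0.95, 0.15, 0], "turn": [0, 0, 0], "claw": 0},
    {"linear": [-0.95, 0.15, 0], "turn": [0, 0, 0], "claw": 0},
    {"linear": [-0.95, 0.15, 0], "turn": [0, 0, 0], "claw": 0},
    {"linear": [-0.95, 0.15, 0], "turn": [0, 0, 0], "claw": 0},
    {"linear": [-0.95, 0.15, 0], "turn": [0, 0, 0], "claw": 0},
    {"linear": [-0.95, 0.15, 0], "turn": [0, 0, 0], "claw": 0},
    {"linear": [-0.95, 0.15, 0], "turn": [0, 0, 0], "claw": 0},
  ],
)

```text
time: 4.93
position: [0.4614, -0.3192, 0.3441]
tool_rot: [2.368, 2.065, 0.002]
ft_force: [0.1, 0.5, 0.4]
grip_width: 1.003
```

```bash
python3 st.py
```

```text
4.93 [ 0.4614 -0.3192  0.3441] yaw y deg -7.82 z [ 9.e-04  6.e-04 -1.e+00] F [0.15 0.53 0.41] w 1.0026 q [-0.44  0.16  1.14  1.51 -0.15  1.57  0.56]
```

move_arm(
  deltas=[
    {"linear": [-0.98, 0.14, 0], "turn": [0, 0, 0], "claw": 0},
    {"linear": [-0.98, 0.14, 0], "turn": [0, 0, 0], "claw": 0},
    {"linear": [0, 0, 0.9], "turn": [0, 0, 0], "claw": 0},
    {"linear": [0, 0, 0.9], "turn": [0, 0, 0], "claw": 0},
    {"linear": [0, 0, 0.9], "turn": [0, 0, 0], "claw": 0},
    {"linear": [0, 0, 0.9], "turn": [0, 0, 0], "claw": 0},
    {"linear": [0, 0, 0.9], "turn": [0, 0, 0], "claw": 0},
    {"linear": [0, 0, 0.9], "turn": [0, 0, 0], "claw": 0},
    {"linear": [0, 0, 0.9], "turn": [0, 0, 0], "claw": 0},
    {"linear": [0, 0, 0.9], "turn": [0, 0, 0], "claw": 0},
    {"linear": [0, 0, 0], "turn": [0, 0, 0], "claw": 0},
    {"linear": [0, 0, 0], "turn": [0, 0, 0], "claw": 0},
  ],
)

```text
time: 5.93
position: [0.4608, -0.3769, 0.1271]
tool_rot: [-2.367, -2.061, 0.002]
ft_force: [-0.6, -1.1, -0.1]
grip_width: 1.0
```

```bash
python3 st.py
python3 - <<'E'
from h import *
d={n:cams.get_image(n)["image"][:,:,::-1] for n in("scene","top")}
mont(crop(d["scene"],215,205,100,105,4),crop(d["top"],340,155,90,110,4),"pics/d.png")
E
```

```text
5.93 [ 0.4608 -0.3769  0.1271] yaw y deg -7.9 z [-0.0029  0.0014 -1.    ] F [-0.61 -1.07 -0.05] w 0.9996 q [-0.19  0.43  1.04  1.74 -0.4   1.21  0.82]
```

View pics/d.png

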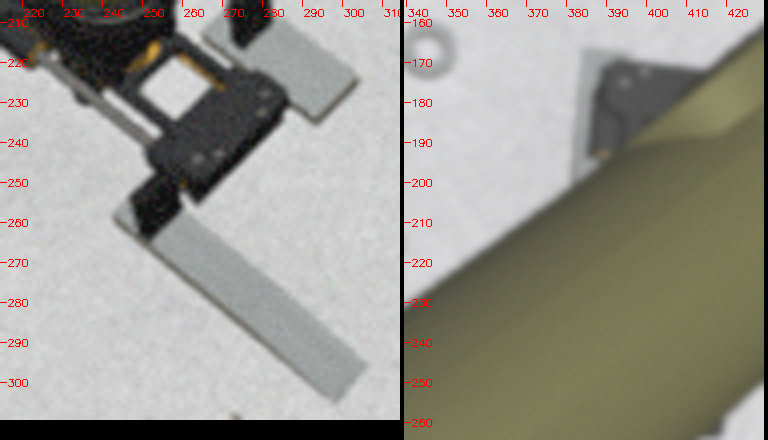

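The jaws straddle the tab, aligned with it: tab at scene (253,252), front finger at (262,250), blade clear. Next I descend and close.

move_arm(
  deltas=[
    {"linear": [-0.06, 0, 0.5], "turn": [0, 0, 0], "claw": 0},
    {"linear": [0, 0, 0.6], "turn": [0, 0, 0], "claw": 0},
    {"linear": [0, 0, 0.6], "turn": [0, 0, 0], "claw": 0},
    {"linear": [0, 0, 0.5], "turn": [0, 0, 0], "claw": 0},
    {"linear": [0, 0, 0], "turn": [0, 0, 0], "claw": 0},
    {"linear": [0, 0, 0], "turn": [0, 0, 0], "claw": 1},
    {"linear": [0, 0, 0], "turn": [0, 0, 0], "claw": 1},
    {"linear": [0, 0, 0], "turn": [0, 0, 0], "claw": 1},
    {"linear": [0, 0, 0], "turn": [0, 0, 0], "claw": 1},
    {"linear": [0, 0, 0], "turn": [0, 0, 0], "claw": 1},
    {"linear": [0, 0, 0], "turn": [0, 0, 0], "claw": 1},
    {"linear": [0, 0, 0], "turn": [0, 0, 0], "claw": 1},
    {"linear": [0, 0, 0], "turn": [0, 0, 0], "claw": 1},
  ],
  grip_force=40,
)

```text
time: 7.12
position: [0.4615, -0.3794, 0.0622]
tool_rot: [2.369, 2.063, 0.0]
ft_force: [0.2, 0.3, 0.0]
grip_width: 0.474
```

```bash
python3 st.py
```

```text
7.12 [ 0.4615 -0.3794  0.0622] yaw y deg -7.88 z [ 2.e-04  1.e-04 -1.e+00] F [0.16 0.34 0.05] w 0.4738 q [-0.14  0.51  0.99  1.79 -0.47  1.1   0.88]
```

move_arm(
  deltas=[
    {"linear": [0, 0, 0], "turn": [0, 0, 0], "claw": 1},
    {"linear": [0, 0, 0], "turn": [0, 0, 0], "claw": 1},
    {"linear": [0, 0, 0], "turn": [0, 0, 0], "claw": 1},
    {"linear": [0, 0, 0], "turn": [0, 0, 0], "claw": 1},
    {"linear": [0, 0, 0], "turn": [0, 0, 0], "claw": 1},
    {"linear": [0, 0, 0], "turn": [0, 0, 0], "claw": 1},
    {"linear": [0, 0, 0], "turn": [0, 0, 0], "claw": 1},
    {"linear": [0, 0, 0], "turn": [0, 0, 0], "claw": 1},
  ],
)

```text
time: 7.78
position: [0.4613, -0.3794, 0.062]
tool_rot: [-2.369, -2.063, -0.0]
ft_force: [-1.1, 0.8, -0.3]
grip_width: 0.132
```

```bash
python3 st.py
```

```text
7.78 [ 0.4613 -0.3794  0.062 ] yaw y deg -7.89 z [-1.e-04  2.e-04 -1.e+00] F [-1.05  0.8  -0.28] w 0.1324 q [-0.14  0.51  0.99  1.79 -0.47  1.1   0.88]
```

Gripped: width 0.132 (≈11.5 mm), TCP z 0.062 with the blade flat on the bench, so TCP z should be about 0.132 on the bed. Lift and carry back towards the printer's front.

move_arm(
  deltas=[
    {"linear": [0, 0, -0.5], "turn": [0, 0, 0], "claw": 1},
    {"linear": [0, 0, -1], "turn": [0, 0, -0.4], "claw": 1},
    {"linear": [0, 0, -1], "turn": [0, 0, -0.4], "claw": 1},
    {"linear": [0, 0, -1], "turn": [0, 0, -0.4], "claw": 1},
    {"linear": [0, 0, -1], "turn": [0, 0, -0.38], "claw": 1},
    {"linear": [0, 0, -0.5], "turn": [0, 0, 0], "claw": 1},
    {"linear": [0.9, -0.05, 0], "turn": [0, 0, 0], "claw": 1},
    {"linear": [0.9, -0.05, 0], "turn": [0, 0, 0], "claw": 1},
    {"linear": [0.9, -0.05, 0], "turn": [0, 0, 0], "claw": 1},
    {"linear": [0.9, -0.05, 0], "turn": [0, 0, 0], "claw": 1},
    {"linear": [0.9, -0.05, 0], "turn": [0, 0, 0], "claw": 1},
    {"linear": [0.9, -0.05, 0], "turn": [0, 0, 0], "claw": 1},
    {"linear": [0.9, -0.05, 0], "turn": [0, 0, 0], "claw": 1},
    {"linear": [0.9, -0.05, 0], "turn": [0, 0, 0], "claw": 1},
    {"linear": [0.9, -0.05, 0], "turn": [0, 0, 0], "claw": 1},
    {"linear": [0.9, -0.05, 0], "turn": [0, 0, 0], "claw": 1},
    {"linear": [0.9, -0.05, 0], "turn": [0, 0, 0], "claw": 1},
    {"linear": [0.9, -0.05, 0], "turn": [0, 0, 0], "claw": 1},
    {"linear": [0.9, -0.05, 0], "turn": [0, 0, 0], "claw": 1},
    {"linear": [0.9, -0.05, 0], "turn": [0, 0, 0], "claw": 1},
  ],
)

```text
time: 9.45
position: [0.4504, -0.0004, 0.2127]
tool_rot: [-2.253, -2.189, -0.002]
ft_force: [0.2, -1.2, -1.9]
grip_width: 0.131
```

```bash
python3 st.py
```

```text
9.45 [ 4.504e-01 -4.000e-04  2.127e-01] yaw y deg -1.65 z [ 4.0e-04  1.1e-03 -1.0e+00] F [ 0.25 -1.21 -1.93] w 0.1308 q [-0.85 -0.17  0.72  1.96  0.12  1.32 -0.19]
```

move_arm(
  deltas=[
    {"linear": [0.9, 0.16, 0], "turn": [0, 0, 0], "claw": 1},
    {"linear": [0.9, 0.16, 0], "turn": [0, 0, 0], "claw": 1},
    {"linear": [0.9, 0.16, 0], "turn": [0, 0, 0], "claw": 1},
    {"linear": [0, 0, 0.7], "turn": [0, 0, 0], "claw": 1},
    {"linear": [0, 0, 0.7], "turn": [0, 0, 0], "claw": 1},
    {"linear": [0, 0, 0.7], "turn": [0, 0, 0], "claw": 1},
    {"linear": [0, 0, 0], "turn": [0, 0, 0], "claw": 1},
    {"linear": [0, 0, 0], "turn": [0, 0, 0], "claw": 1},
  ],
)

```text
time: 10.12
position: [0.4666, 0.0789, 0.149]
tool_rot: [-2.252, -2.189, 0.003]
ft_force: [0.1, 0.1, -1.6]
grip_width: 0.132
```

```bash
python3 st.py
python3 - <<'E'
from h import *
d={n:cams.get_image(n)["image"][:,:,::-1] for n in("scene","top")}
cv2.imwrite("pics/sc1.png",d["scene"])
mont(crop(d["scene"],320,90,130,120,4),crop(d["top"],160,100,70,110,3.6),"pics/e.png")
E
```

```text
10.12 [0.4666 0.0789 0.149 ] yaw y deg -1.63 z [-1.9e-03 -9.0e-04 -1.0e+00] F [ 0.13  0.14 -1.64] w 0.1324 q [-0.91 -0.02  0.68  1.99  0.02  1.17 -0.26]
```

View pics/e.png

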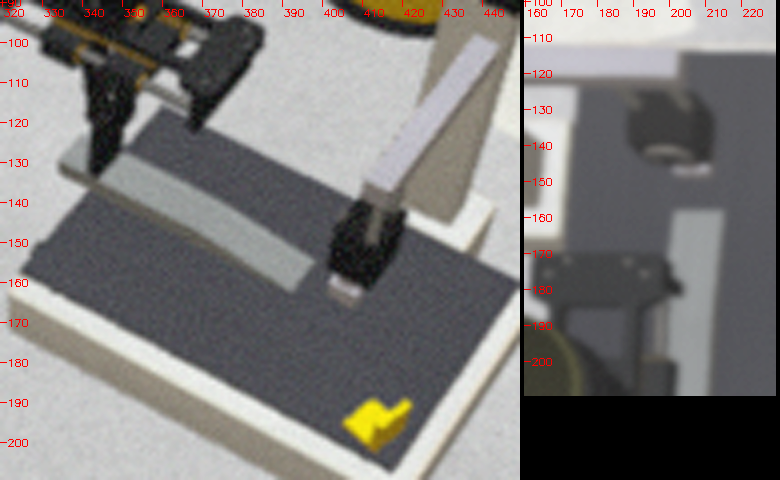

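The blade is level, pointing at the nozzle: tip in top view at (198–213,158), heater block and nozzle at (201–211,146). Now lower to the bed.

move_arm(
  deltas=[
    {"linear": [0.08, 0, 0.2], "turn": [0, 0, 0], "claw": 1},
    {"linear": [0, 0, 0.15], "turn": [0, 0, 0], "claw": 1},
    {"linear": [0, 0, 0.1], "turn": [0, 0, 0], "claw": 1},
    {"linear": [0, 0, 0.05], "turn": [0, 0, 0], "claw": 1},
    {"linear": [0, 0, 0], "turn": [0, 0, 0], "claw": 1},
    {"linear": [0, 0, 0], "turn": [0, 0, 0], "claw": 1},
  ],
)

```text
time: 10.72
position: [0.4674, 0.0819, 0.134]
tool_rot: [-2.252, -2.191, 0.0]
ft_force: [-0.7, -0.8, -2.3]
grip_width: 0.134
```

```bash
python3 st.py
python3 - <<'E'
from h import *
a=onz('t',(198.3,157.6),.09);b=onz('t',(213,157.6),.09);print(a,b,(a+b)/2)
print('noz line y at x', .0757-np.tan(.0272)*((a[0]+b[0])/2-.6721))
E
```

```text
10.72 [0.4674 0.0819 0.134 ] yaw y deg -1.58 z [-1.e-04 -1.e-04 -1.e+00] F [-0.67 -0.81 -2.27] w 0.1337 q [-0.91 -0.    0.68  2.01  0.    1.14 -0.25]
[0.64   0.0969 0.09  ] [0.6392 0.0599 0.09  ] [0.6396 0.0784 0.09  ]
noz line y at x 0.07658421807072188
```

move_arm(
  deltas=[
    {"linear": [-0.07, 0, 0.035], "turn": [0, 0, 0], "claw": 1},
    {"linear": [0, 0, 0], "turn": [0, 0, 0], "claw": 1},
    {"linear": [0, 0, 0.035], "turn": [0, 0, 0], "claw": 1},
    {"linear": [0, 0, 0], "turn": [0, 0, 0], "claw": 1},
    {"linear": [0, 0, 0], "turn": [0, 0, 0], "claw": 1},
  ],
)

```text
time: 11.13
position: [0.4676, 0.0799, 0.1321]
tool_rot: [2.252, 2.191, 0.001]
ft_force: [0.7, -0.2, -1.3]
grip_width: 0.131
```

```bash
python3 st.py
```

```text
11.13 [0.4676 0.0799 0.1321] yaw y deg -1.57 z [ 3.e-04  2.e-04 -1.e+00] F [ 0.71 -0.24 -1.28] w 0.1309 q [-0.9  -0.    0.68  2.01  0.    1.13 -0.25]
```

move_arm(
  deltas=[
    {"linear": [0, 0, 0.035], "turn": [0, 0, 0], "claw": 1},
    {"linear": [0, 0, 0], "turn": [0, 0, 0], "claw": 1},
    {"linear": [0, 0, 0], "turn": [0, 0, 0], "claw": 1},
  ],
)

```text
time: 11.38
position: [0.468, 0.08, 0.1319]
tool_rot: [2.251, 2.191, 0.002]
ft_force: [-1.5, 0.1, 5.1]
grip_width: 0.134
```

```bash
python3 st.py
```

```text
11.38 [0.468  0.08   0.1319] yaw y deg -1.57 z [ 1.1e-03  8.0e-04 -1.0e+00] F [-1.48  0.07  5.15] w 0.1338 q [-0.9  -0.    0.69  2.01  0.    1.13 -0.25]
```

Contact felt: Fz went from −2 to +5 N. I'll ease off half a millimetre, take a baseline of the head (image and forces), and slide to just before the earliest possible contact.

move_arm(
  deltas=[
    {"linear": [0, 0, -0.017], "turn": [0, 0, 0], "claw": 1},
    {"linear": [0, 0.15, 0], "turn": [0, 0, 0], "claw": 1},
    {"linear": [0, 0.15, 0], "turn": [0, 0, 0], "claw": 1},
    {"linear": [0, 0.15, 0], "turn": [0, 0, 0], "claw": 1},
    {"linear": [0, 0.15, 0], "turn": [0, 0, 0], "claw": 1},
    {"linear": [0, 0.15, 0], "turn": [0, 0, 0], "claw": 1},
    {"linear": [0, 0.15, 0], "turn": [0, 0, 0], "claw": 1},
    {"linear": [0, 0.15, 0], "turn": [0, 0, 0], "claw": 1},
    {"linear": [0, 0.15, 0], "turn": [0, 0, 0], "claw": 1},
    {"linear": [0, 0.15, 0], "turn": [0, 0, 0], "claw": 1},
    {"linear": [0, 0.15, 0], "turn": [0, 0, 0], "claw": 1},
    {"linear": [0, 0, 0], "turn": [0, 0, 0], "claw": 1},
    {"linear": [0, 0, 0], "turn": [0, 0, 0], "claw": 1},
  ],
)

```text
time: 12.47
position: [0.5142, 0.0787, 0.1319]
tool_rot: [2.25, 2.189, 0.003]
ft_force: [0.8, 0.2, 4.2]
grip_width: 0.129
```

```bash
cat > meas.py <<'E'
import sys,os
from h import *
n=6;F=[];I=[];J=[]
for k in range(n):
    I.append(cams.get_image("scene")["image"]);s=ctrl.get_state();F.append(s["ft_force"])
    if k<3: J.append(cams.get_image("top")["image"]);F.append(ctrl.get_state()["ft_force"])
g=lambda A:cv2.cvtColor(np.mean(A,0).astype(np.float32),cv2.COLOR_RGB2GRAY)
I,J=g(I),g(J)
cv2.imwrite(f"pics/{sys.argv[1]}.png",I);np.savez(f"{sys.argv[1]}.npz",I=I,J=J)
if not os.path.exists("base.npz"): np.savez("base.npz",I=I,J=J)
b=np.load("base.npz")
def sh(A,B,x0,x1,y0,y1):
    W=np.eye(2,3,dtype=np.float32)
    try: cc,W=cv2.findTransformECC(A[y0:y1,x0:x1],B[y0-8:y1+8,x0-8:x1+8],np.float32([[1,0,8],[0,1,8]]),cv2.MOTION_TRANSLATION,(3,200,1e-6),None,1)
    except Exception as e: return e
    return (W[:,2]-8).round(3),round(cc,4)
print("scene head",sh(b["I"],I,398,424,142,162),"col ref",sh(b["I"],I,425,450,100,138),"top head",sh(b["J"],J,186,214,124,148),"ref",sh(b["J"],J,160,205,100,122))
print("Favg",np.mean(F,0).round(2))
E
cp pics/sc1.png /tmp/; python3 st.py; python3 meas.py m0
```

```text
12.47 [0.5142 0.0787 0.1319] yaw y deg -1.58 z [ 3.1e-03 -1.0e-04 -1.0e+00] F [0.82 0.17 4.25] w 0.129 q [-0.86  0.12  0.71  1.91 -0.09  1.13 -0.15]
scene head (array([0., 0.], dtype=float32), 1.0) col ref (array([0., 0.], dtype=float32), 1.0) top head (array([0., 0.], dtype=float32), 1.0) ref (array([0., 0.], dtype=float32), 1.0)
Favg [1.72 0.03 4.87][ WARN:0@6.360] global loadsave.cpp:1063 imwrite_ Unsupported depth image for selected encoder is fallbacked to CV_8U.
```

move_arm(
  deltas=[
    {"linear": [0, 0.1, -0.01], "turn": [0, 0, 0], "claw": 1},
    {"linear": [0, 0.1, 0], "turn": [0, 0, 0], "claw": 1},
    {"linear": [0, 0.1, 0], "turn": [0, 0, 0], "claw": 1},
    {"linear": [0, 0.1, 0], "turn": [0, 0, 0], "claw": 1},
    {"linear": [0, 0, 0], "turn": [0, 0, 0], "claw": 1},
  ],
)

```text
time: 13.33
position: [0.524, 0.0784, 0.1319]
tool_rot: [-2.251, -2.19, 0.001]
ft_force: [-2.4, 0.7, 6.4]
grip_width: 0.131
```

```bash
python3 st.py; python3 meas.py m1 2>/dev/null
```

```text
13.33 [0.524  0.0784 0.1319] yaw y deg -1.56 z [-1.4e-03  3.0e-04 -1.0e+00] F [-2.38  0.67  6.38] w 0.1309 q [-0.85  0.15  0.71  1.89 -0.11  1.14 -0.13]
scene head (array([ 0.019, -0.044], dtype=float32), 0.9964) col ref (array([ 0.009, -0.021], dtype=float32), 0.9993) top head (array([-0.24 , -0.042], dtype=float32), 0.9657) ref (array([-0.003, -0.006], dtype=float32), 0.9998)
Favg [-0.85 -0.24  6.61]
```

move_arm(
  deltas=[
    {"linear": [0, 0.07, -0.01], "turn": [0, 0, 0], "claw": 1},
    {"linear": [0, 0.07, -0.01], "turn": [0, 0, 0], "claw": 1},
    {"linear": [0, 0.06, 0], "turn": [0, 0, 0], "claw": 1},
    {"linear": [0, 0, 0], "turn": [0, 0, 0], "claw": 1},
  ],
)

```text
time: 14.12
position: [0.53, 0.0781, 0.1319]
tool_rot: [-2.251, -2.19, 0.001]
ft_force: [-1.6, 0.7, 3.1]
grip_width: 0.132
```

```bash
python3 st.py; python3 meas.py m2 2>/dev/null
```

```text
14.12 [0.53   0.0781 0.1319] yaw y deg -1.57 z [-1.1e-03 -2.0e-04 -1.0e+00] F [-1.65  0.67  3.14] w 0.1317 q [-0.84  0.17  0.71  1.87 -0.12  1.14 -0.11]
scene head (array([ 0.046, -0.086], dtype=float32), 0.9953) col ref (array([-0.006,  0.014], dtype=float32), 0.9993) top head (array([-0.347, -0.071], dtype=float32), 0.8783) ref (array([ 0.019, -0.   ], dtype=float32), 0.9998)
Favg [-0.88  0.35  1.11]
```

move_arm(
  deltas=[
    {"linear": [0, 0.06, 0], "turn": [0, 0, 0], "claw": 1},
    {"linear": [0, 0.06, 0], "turn": [0, 0, 0], "claw": 1},
    {"linear": [0, 0.05, 0], "turn": [0, 0, 0], "claw": 1},
    {"linear": [0, 0, 0], "turn": [0, 0, 0], "claw": 1},
  ],
)

```text
time: 14.9
position: [0.5358, 0.0778, 0.1321]
tool_rot: [2.252, 2.19, -0.0]
ft_force: [0.4, -0.3, -1.6]
grip_width: 0.134
```

```bash
python3 st.py; python3 meas.py m3 2>/dev/null
```

```text
14.9 [0.5358 0.0778 0.1321] yaw y deg -1.58 z [ 1.e-04 -5.e-04 -1.e+00] F [ 0.36 -0.25 -1.65] w 0.1344 q [-0.84  0.18  0.71  1.86 -0.13  1.15 -0.11]
scene head (array([ 0.052, -0.089], dtype=float32), 0.9943) col ref (array([0.   , 0.007], dtype=float32), 0.9994) top head (array([-0.556,  0.071], dtype=float32), 0.7946) ref (array([ 0.017, -0.002], dtype=float32), 0.9998)
Favg [ 0.23 -0.11 -2.  ]
```

move_arm(
  deltas=[
    {"linear": [0, 0.06, 0.015], "turn": [0, 0, 0], "claw": 1},
    {"linear": [0, 0.06, 0], "turn": [0, 0, 0], "claw": 1},
    {"linear": [0, 0.05, 0], "turn": [0, 0, 0], "claw": 1},
    {"linear": [0, 0, 0], "turn": [0, 0, 0], "claw": 1},
  ],
)

```text
time: 15.68
position: [0.5411, 0.0779, 0.132]
tool_rot: [2.251, 2.19, 0.001]
ft_force: [0.9, 0.5, -1.1]
grip_width: 0.132
```

```bash
python3 st.py; python3 meas.py m4 2>/dev/null
```

```text
15.68 [0.5411 0.0779 0.132 ] yaw y deg -1.57 z [ 7.e-04 -1.e-04 -1.e+00] F [ 0.93  0.49 -1.08] w 0.1319 q [-0.83  0.2   0.71  1.85 -0.14  1.15 -0.1 ]
scene head (array([ 0.038, -0.121], dtype=float32), 0.992) col ref (array([ 0.003, -0.001], dtype=float32), 0.9993) top head (array([-0.686, -0.004], dtype=float32), 0.718) ref (array([ 0.014, -0.001], dtype=float32), 0.9998)
Favg [ 0.3   0.06 -1.17]
```

move_arm(
  deltas=[
    {"linear": [0, 0.06, 0.01], "turn": [0, 0, 0], "claw": 1},
    {"linear": [0, 0.06, 0], "turn": [0, 0, 0], "claw": 1},
    {"linear": [0, 0.05, 0], "turn": [0, 0, 0], "claw": 1},
    {"linear": [0, 0, 0], "turn": [0, 0, 0], "claw": 1},
  ],
)

```text
time: 16.47
position: [0.5463, 0.0778, 0.132]
tool_rot: [2.251, 2.19, 0.001]
ft_force: [-0.9, 1.0, 2.5]
grip_width: 0.133
```

```bash
python3 st.py; python3 meas.py m5 2>/dev/null
python3 - <<'E'
from h import *
d={n:cams.get_image(n)["image"][:,:,::-1] for n in("scene","top")}
mont(crop(d["scene"],370,85,75,90,6),crop(d["top"],170,100,50,80,6),"pics/f.png")
E
```

```text
16.47 [0.5463 0.0778 0.132 ] yaw y deg -1.57 z [ 8.e-04  2.e-04 -1.e+00] F [-0.89  0.99  2.48] w 0.1328 q [-0.82  0.21  0.71  1.84 -0.15  1.15 -0.09]
scene head (array([ 0.079, -0.163], dtype=float32), 0.9898) col ref (array([-0.   ,  0.002], dtype=float32), 0.9993) top head (array([-0.778,  0.593], dtype=float32), 0.6619) ref (array([ 0.024, -0.003], dtype=float32), 0.9998)
Favg [0.28 0.37 3.44]
```

View pics/f.png

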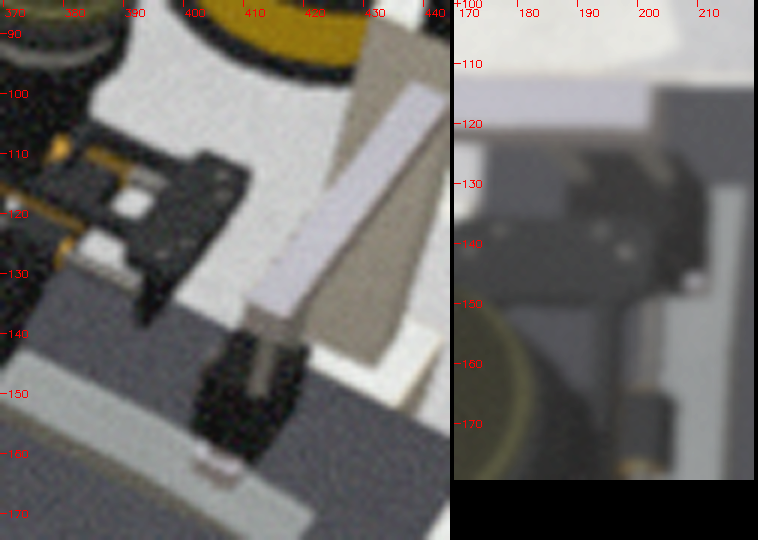

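8 pictures so far. The blade runs under the nozzle (nozzle at scene (404,163), blade tip at (417,171), centred laterally). The gripper body at (408,110) is still behind and above the head. No clear drag yet, so I go on in small steps.

move_arm(
  deltas=[
    {"linear": [0, 0.05, 0], "turn": [0, 0, 0], "claw": 1},
    {"linear": [0, 0.05, 0], "turn": [0, 0, 0], "claw": 1},
    {"linear": [0, 0.03, 0], "turn": [0, 0, 0], "claw": 1},
    {"linear": [0, 0, 0], "turn": [0, 0, 0], "claw": 1},
  ],
)

```text
time: 17.35
position: [0.5485, 0.0777, 0.1319]
tool_rot: [-2.25, -2.189, 0.003]
ft_force: [-3.6, 0.2, 8.3]
grip_width: 0.13
```

```bash
python3 st.py; python3 meas.py m6 2>/dev/null
```

```text
17.35 [0.5485 0.0777 0.1319] yaw y deg -1.57 z [-2.7e-03  4.0e-04 -1.0e+00] F [-3.63  0.25  8.27] w 0.1299 q [-0.82  0.22  0.71  1.83 -0.16  1.15 -0.08]
scene head (array([ 0.081, -0.176], dtype=float32), 0.9898) col ref (array([ 0.001, -0.005], dtype=float32), 0.9993) top head (array([-0.851,  1.03 ], dtype=float32), 0.6466) ref (array([ 0.011, -0.005], dtype=float32), 0.9998)
Favg [-3.45  0.36  8.42]
```

move_arm(
  deltas=[
    {"linear": [0, 0.05, -0.01], "turn": [0, 0, 0], "claw": 1},
    {"linear": [0, 0.05, -0.01], "turn": [0, 0, 0], "claw": 1},
    {"linear": [0, 0.03, 0], "turn": [0, 0, 0], "claw": 1},
    {"linear": [0, 0, 0], "turn": [0, 0, 0], "claw": 1},
  ],
)

```text
time: 18.13
position: [0.5518, 0.0775, 0.1319]
tool_rot: [-2.249, -2.189, 0.004]
ft_force: [-3.5, 1.9, 6.6]
grip_width: 0.132
```

```bash
python3 st.py; python3 meas.py m7 2>/dev/null
```

```text
18.13 [0.5518 0.0775 0.1319] yaw y deg -1.56 z [-4.1e-03  1.0e-04 -1.0e+00] F [-3.47  1.95  6.61] w 0.1316 q [-0.81  0.23  0.71  1.82 -0.16  1.16 -0.07]
scene head (array([ 0.088, -0.279], dtype=float32), 0.9898) col ref (array([ 0.007, -0.005], dtype=float32), 0.9994) top head (array([-1.022,  0.832], dtype=float32), 0.7054) ref (array([ 0.021, -0.004], dtype=float32), 0.9998)
Favg [-3.81  0.26  6.24]
```

Drag felt (Fx ≈ −3.8 N) and the head image has started rising (−0.10 px, about 0.5 mm). A few mm more.

move_arm(
  deltas=[
    {"linear": [0, 0.05, -0.005], "turn": [0, 0, 0], "claw": 1},
    {"linear": [0, 0.05, -0.005], "turn": [0, 0, 0], "claw": 1},
    {"linear": [0, 0.04, 0], "turn": [0, 0, 0], "claw": 1},
    {"linear": [0, 0, 0], "turn": [0, 0, 0], "claw": 1},
  ],
)

```text
time: 18.92
position: [0.5559, 0.0774, 0.132]
tool_rot: [-2.249, -2.189, 0.005]
ft_force: [-2.7, -0.0, 5.1]
grip_width: 0.132
```

```bash
python3 st.py; python3 meas.py m8 2>/dev/null
```

```text
18.92 [0.5559 0.0774 0.132 ] yaw y deg -1.57 z [-0.0044  0.     -1.    ] F [-2.65 -0.    5.1 ] w 0.1317 q [-0.81  0.24  0.71  1.81 -0.17  1.16 -0.07]
scene head (array([ 0.095, -0.302], dtype=float32), 0.9889) col ref (array([ 0.008, -0.011], dtype=float32), 0.9993) top head (array([-1.227,  0.533], dtype=float32), 0.7196) ref (array([ 0.021, -0.003], dtype=float32), 0.9998)
Favg [-4.04  0.33  5.12]
```

Run:
```python
from h import *
L={k:np.load(f"m{k}.npz")["I"] for k in range(9)}
def sh(A,B,x0,x1,y0,y1):
    try: cc,W=cv2.findTransformECC(A[y0:y1,x0:x1],B[y0-6:y1+6,x0-6:x1+6],np.float32([[1,0,6],[0,1,6]]),cv2.MOTION_TRANSLATION,(3,300,1e-7),None,1)
    except Exception as e: return None
    return (W[:,2]-6).round(2).tolist(),round(cc,3)
for nm,c in dict(leftedge=(397,408,144,158),block=(399,410,155,165),blockS=(400,409,157,164),top=(404,422,141,152),right=(412,424,145,160)).items():
    print(nm,*[ (k,sh(L[0 if nm in("leftedge","top","right") else 4],L[k],*c)) for k in (2,4,5,6,7,8)])
up=lambda I:crop(cv2.cvtColor(np.clip(I,0,255).astype(np.uint8),cv2.COLOR_GRAY2BGR),390,132,40,45,9,5)
a,b=up(L[5]),up(L[8]);mont(a,b,"pics/g.png")
```

```text
leftedge (2, ([0.15000000596046448, -0.3199999928474426], 0.994)) (4, ([0.20000000298023224, -0.5799999833106995], 0.991)) (5, ([0.2800000011920929, -0.6899999976158142], 0.99)) (6, ([0.30000001192092896, -0.6299999952316284], 0.99)) (7, ([0.28999999165534973, -0.6499999761581421], 0.991)) (8, ([0.2800000011920929, -0.6499999761581421], 0.988))
block (2, ([-0.009999999776482582, 0.07000000029802322], 0.998)) (4, ([0.0, 0.0], 1.0)) (5, ([0.10000000149011612, -0.029999999329447746], 0.999)) (6, ([0.10000000149011612, -0.029999999329447746], 0.998)) (7, ([0.23999999463558197, -0.14000000059604645], 0.997)) (8, ([0.20000000298023224, -0.23000000417232513], 0.996))
blockS (2, ([0.03999999910593033, 0.10000000149011612], 0.997)) (4, ([0.0, 0.0], 1.0)) (5, ([0.07999999821186066, -0.019999999552965164], 0.998)) (6, ([0.07000000029802322, 0.0], 0.998)) (7, ([0.3100000023841858, -0.05999999865889549], 0.997)) (8, ([0.25999999046325684, -0.1899999976158142], 0.994))
top (2, ([0.009999999776482582, 0.009999999776482582], 0.993)) (4, ([-0.019999999552965164, -0.029999999329447746], 0.994)) (5, ([-0.0, -0.029999999329447746], 0.994)) (6, ([-0.019999999552965164, -0.05000000074505806], 0.992)) (7, ([-0.009999999776482582, -0.11999999731779099], 0.99)) (8, ([0.05000000074505806, -0.1599999964237213], 0.986))
right (2, ([0.019999999552965164, 0.019999999552965164], 0.996)) (4, ([0.009999999776482582, 0.009999999776482582], 0.996)) (5, ([0.009999999776482582, -0.029999999329447746], 0.997)) (6, ([-0.029999999329447746, -0.0], 0.996)) (7, ([-0.009999999776482582, -0.029999999329447746], 0.995)) (8, ([-0.05999999865889549, -0.10999999940395355], 0.995))
```

View pics/g.png

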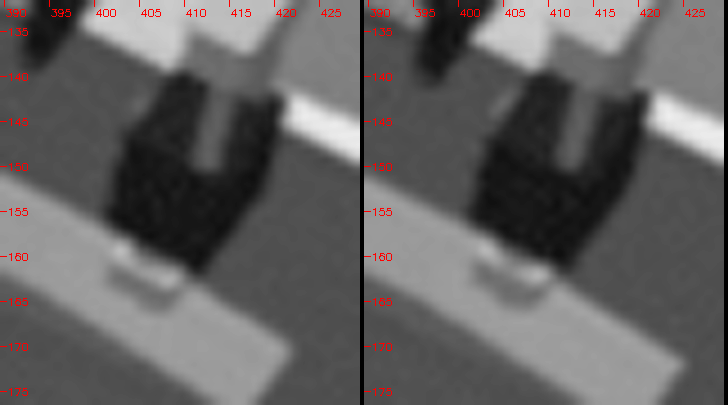

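Nine pictures so far. Block and top crops rise about 0.2 px, so lift is ≈0.8 mm, which agrees with 7 mm of slide since the drag began × 0.15 ≈ 1 mm. I'll add about 6 mm for margin and watch the force.

move_arm(
  deltas=[
    {"linear": [0, 0.05, 0], "turn": [0, 0, 0], "claw": 1},
    {"linear": [0, 0.05, 0], "turn": [0, 0, 0], "claw": 1},
    {"linear": [0, 0.05, 0], "turn": [0, 0, 0], "claw": 1},
    {"linear": [0, 0.05, 0], "turn": [0, 0, 0], "claw": 1},
    {"linear": [0, 0, 0], "turn": [0, 0, 0], "claw": 1},
  ],
)

```text
time: 19.78
position: [0.5623, 0.0772, 0.1319]
tool_rot: [-2.25, -2.189, 0.004]
ft_force: [-3.5, 0.1, 4.5]
grip_width: 0.131
```

```bash
python3 st.py; python3 meas.py m9 2>/dev/null
cat > lift.py <<'E'
import sys
from h import *
L={k:np.load(f"m{k}.npz")["I"] for k in (5,8,int(sys.argv[1]))}
for nm,c in dict(block=(399,410,155,165),top=(404,422,141,152),right=(412,424,145,160)).items():
    r=[]
    for k in L:
        x0,x1,y0,y1=c
        cc,W=cv2.findTransformECC(L[5][y0:y1,x0:x1],L[k][y0-6:y1+6,x0-6:x1+6],np.float32([[1,0,6],[0,1,6]]),cv2.MOTION_TRANSLATION,(3,300,1e-7),None,1)
        r.append((k,[round(float(q)-6,2) for q in W[:,2]]))
    print(nm,r)
E
python3 lift.py 9
```

```text
19.78 [0.5623 0.0772 0.1319] yaw y deg -1.57 z [-3.4e-03 -1.0e-04 -1.0e+00] F [-3.47  0.1   4.5 ] w 0.131 q [-0.8   0.25  0.71  1.8  -0.18  1.16 -0.06]
scene head (array([ 0.124, -0.387], dtype=float32), 0.9864) col ref (array([ 0.004, -0.001], dtype=float32), 0.9993) top head (array([-1.258,  0.23 ], dtype=float32), 0.6796) ref (array([0.003, 0.001], dtype=float32), 0.9998)
Favg [-4.88  0.14  3.16]
block [(5, [0.0, 0.0]), (8, [0.11, -0.19]), (9, [0.09, -0.33])]
top [(5, [0.0, 0.0]), (8, [0.05, -0.15]), (9, [0.06, -0.23])]
right [(5, [0.0, 0.0]), (8, [-0.06, -0.07]), (9, [-0.06, -0.14])]
```

Drag is −4.9 N and lift about 1.5–2 mm. That's enough: release by opening fully (slow fingers).

move_arm(
  deltas=[
    {"linear": [0, 0, 0], "turn": [0, 0, 0], "claw": 0.6},
    {"linear": [0, 0, 0], "turn": [0, 0, 0], "claw": 0},
    {"linear": [0, 0, 0], "turn": [0, 0, 0], "claw": 0},
    {"linear": [0, 0, 0], "turn": [0, 0, 0], "claw": 0},
    {"linear": [0, 0, 0], "turn": [0, 0, 0], "claw": 0},
    {"linear": [0, 0, 0], "turn": [0, 0, 0], "claw": 0},
    {"linear": [0, 0, 0], "turn": [0, 0, 0], "claw": 0},
    {"linear": [0, 0, 0], "turn": [0, 0, 0], "claw": 0},
    {"linear": [0, 0, 0], "turn": [0, 0, 0], "claw": 0},
    {"linear": [0, 0, 0], "turn": [0, 0, 0], "claw": 0},
    {"linear": [0, 0, 0], "turn": [0, 0, 0], "claw": 0},
    {"linear": [0, 0, 0], "turn": [0, 0, 0], "claw": 0},
    {"linear": [0, 0, 0], "turn": [0, 0, 0], "claw": 0},
    {"linear": [0, 0, 0], "turn": [0, 0, 0], "claw": 0},
    {"linear": [0, 0, 0], "turn": [0, 0, 0], "claw": 0},
    {"linear": [0, 0, 0], "turn": [0, 0, 0], "claw": 0},
  ],
)

```text
time: 21.57
position: [0.5637, 0.0772, 0.1325]
tool_rot: [2.252, 2.191, 0.0]
ft_force: [0.1, -0.8, -0.0]
grip_width: 1.0
```

```bash
python3 st.py; python3 meas.py m10 2>/dev/null; python3 lift.py 10
```

```text
21.57 [0.5637 0.0772 0.1325] yaw y deg -1.57 z [ 2.e-04  1.e-04 -1.e+00] F [ 0.11 -0.81 -0.01] w 1.0003 q [-0.8   0.25  0.71  1.79 -0.18  1.16 -0.06]
scene head (array([ 0.096, -0.388], dtype=float32), 0.9863) col ref (array([ 0.01 , -0.017], dtype=float32), 0.9993) top head (array([-0.956,  0.325], dtype=float32), 0.4824) ref (array([ 0.006, -0.005], dtype=float32), 0.9998)
Favg [ 0.43 -0.13 -0.26]
block [(5, [0.0, 0.0]), (8, [0.11, -0.19]), (10, [0.08, -0.36])]
top [(5, [0.0, 0.0]), (8, [0.05, -0.15]), (10, [0.06, -0.28])]
right [(5, [0.0, 0.0]), (8, [-0.06, -0.07]), (10, [-0.04, -0.13])]
```

The lift is kept after release. Back off 24 mm (the front finger stays clear of the tab), then rise and withdraw.

move_arm(
  deltas=[
    {"linear": [0, -0.4, 0], "turn": [0, 0, 0], "claw": 0},
    {"linear": [0, -0.4, 0], "turn": [0, 0, 0], "claw": 0},
    {"linear": [0, 0, 0], "turn": [0, 0, 0], "claw": 0},
    {"linear": [0, 0, -0.5], "turn": [0, 0, 0], "claw": 0},
    {"linear": [0, 0, -0.5], "turn": [0, 0, 0], "claw": 0},
    {"linear": [0, 0, -0.8], "turn": [0, 0, 0], "claw": 0},
    {"linear": [0, 0, -0.8], "turn": [0, 0, 0], "claw": 0},
    {"linear": [0, 0, -0.8], "turn": [0, 0, 0], "claw": 0},
    {"linear": [0, -0.8, -0.6], "turn": [0, 0, 0], "claw": 0},
    {"linear": [0, -0.8, 0], "turn": [0, 0, 0], "claw": 0},
    {"linear": [0, -0.8, 0], "turn": [0, 0, 0], "claw": 0},
    {"linear": [0, 0, 0], "turn": [0, 0, 0], "claw": 0},
    {"linear": [0, 0, 0], "turn": [0, 0, 0], "claw": 0},
  ],
)

```text
time: 23.1
position: [0.4677, 0.0802, 0.2531]
tool_rot: [-2.25, -2.192, -0.004]
ft_force: [-0.0, 0.5, 0.9]
grip_width: 1.0
```

```bash
python3 st.py; python3 meas.py m11 2>/dev/null; python3 lift.py 11
python3 - <<'E'
from h import *
d={n:cams.get_image(n)["image"][:,:,::-1] for n in("scene","top")}
mont(crop(d["scene"],340,95,90,90,5),crop(d["top"],180,110,55,110,5),"pics/i.png")
E
```

```text
23.1 [0.4677 0.0802 0.2531] yaw y deg -1.5 z [ 0.0014  0.0023 -1.    ] F [-0.    0.54  0.93] w 0.9997 q [-0.93 -0.12  0.66  1.85  0.07  1.39 -0.31]
scene head (array([ 0.11 , -0.432], dtype=float32), 0.988) col ref (array([ 0.005, -0.014], dtype=float32), 0.9993) top head (array([-1.232, -0.014], dtype=float32), 0.8674) ref (array([-0.016, -0.002], dtype=float32), 0.9998)
Favg [-0.06 -0.01 -0.38]
block [(5, [0.0, 0.0]), (8, [0.11, -0.19]), (11, [0.05, -0.35])]
top [(5, [0.0, 0.0]), (8, [0.05, -0.15]), (11, [0.05, -0.25])]
right [(5, [0.0, 0.0]), (8, [-0.06, -0.07]), (11, [-0.04, -0.14])]
```

View pics/i.png

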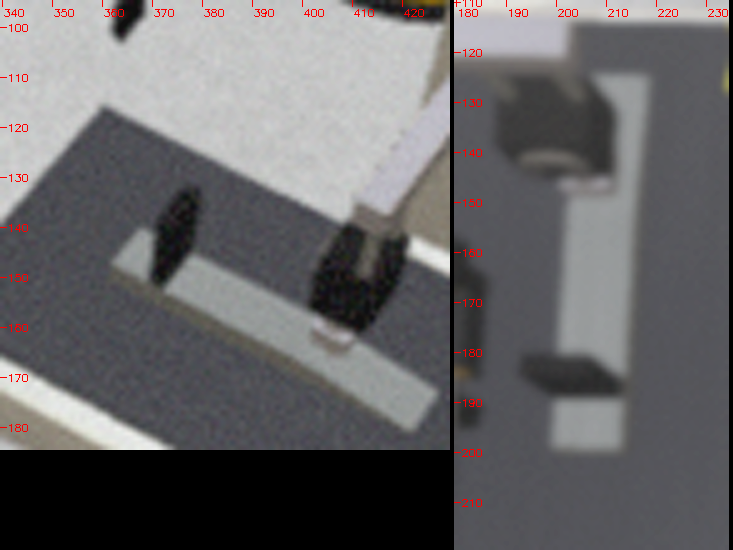

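Ten pictures viewed. The feeler lies on the bed, tab upright at scene (373,142), its slope under the nozzle block at (404,162), and the gripper is clear. A pose fit will confirm it.

Run:
```python
from fit import *
F=[('s',(.17,-w,.0),(422.6,181.8)),('s',(.17,w,.003),(427.6,173.6)),('s',(-.03,-w,.015),(362,147.8)),('s',(-.03,w,.015),(368,140.6)),('t',(.17,-w,.003),(219.2,125)),('t',(-.03,w,.015),(199.2,199.6)),('t',(-.03,-w,.015),(213.6,200.4))]
v=fit(F,[.55,.08,0,.07]);u=np.array([.6721,.0757,-.0272])
c,s=np.cos(v[2]),np.sin(v[2]);d=u[:2]-v[:2];print("nozzle in feeler",(c*d[0]+s*d[1]).round(4),(-s*d[0]+c*d[1]).round(4),"yaw diff",(v[2]-u[2]).round(3))
```

```text
[ 0.5638  0.0749 -0.0268  0.0711] [[-0.7, 0.3], [-0.0, -0.1], [-0.1, 0.1], [-0.1, -0.0], [-0.4, 0.0], [0.3, 0.0], [-0.4, -0.7]]
nozzle in feeler 0.1082 0.0037 yaw diff 0.0
```

```bash
python3 -c "
from bench import ctrl
ctrl.close_job()"; python3 st.py
```

```text
the job is handed in; nothing more can be done
the job is handed in; nothing more can be done
```

I picked up the taper feeler by its tab, set it flat on the bed and slid it under the nozzle. I pushed it on about 13 mm after it began to drag (drag about 4–5 N), then let go and withdrew. The job was handed in at about 24 s of the 50 s allowed; no verdict was reported.

**Final pose fit:**

| Check | Measured | Allowed |
|---|---|---|
| Height of feeler | z = 0.071 m | 0.066–0.076 m |
| Nozzle along blade | x ≈ 0.108 m | 0.08–0.17 m |
| Nozzle off centre line | y ≈ 3.7 mm | ±15 mm |
| Yaw from printer | about 0 rad | under 0.25 rad |

- **Release:** the lift held after I let go. The gripper was clear, with no contact force.
- **Block feeler:** I never went for it, and the planned path stayed clear of it. I did not re-measure its position at the end.
- **Head lift, less certain:** the estimates disagree. The image shift gives about 1.2–1.5 mm, and the distance slid gives about 2 mm. Both are inside the 0.5–6 mm window. The image shift is below half a pixel, and some crops (left edge of the head, top view) were spoiled by the blade or gripper behind them, so I ignored those.
- **Bed height, minor:** the first bed fit read 65.6 mm rather than 70 mm. Touching down confirmed about 70 mm.

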